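Refit the top roller of a dough roller

ROBOT

A 6-joint arm with a two-finger parallel gripper is mounted at the origin on a cart in front of the work surface, level with it; the furniture and walls round the work are solid. World frame = base frame: x ahead of the robot, y to its left, z up, the work surface at z = 0. Lengths are in m, angles in rad, forces in N, time in s.
With the tool pointing down it reaches from about 0.425 to 0.95 m from the base axis. Payload 3.5 kg.
Tool frame: the origin (TCP) lies at the very end of the fingers, on their centre line; the grasp point (between the pads) lies 19 mm behind it; y points along the fingers, z is the direction in which the jaws open and shut, and the axes are right-handed (so a half turn about y gives the same grasp; the last joint's range is limited). The gripper opens to 85 mm and grips with 20 to 120 N. Pads are 22 mm wide; open, the fingers measure 114 mm over their backs; the gripper's body (76 mm by 85 mm) begins 54 mm behind the grasp point. The pads swing forward as they close: fully open they stand 13 mm farther back than shut.
Start: joints at [1.045, 0.286, 1.577, -0, 1.279, -0.15], TCP at [0.248, 0.628, 0.231] pointing down, gripper open.
Joint ranges: [-2.77, 2.77], [-0.9, 2.22], [0.21, 2.48], [-1.53, 4.67], [0.24, 2.81], [-2.84, 2.84]. Speed limits (rad/s): [2.79, 2.79, 3.14, 3.14, 3.14, 3.14].

INTERFACE

Orientations are given as a unit quaternion [x, y, z, w].
In Python, from plant import ctrl gives the robot as it stands. The module is installed in compiled form; this text tells all that it offers.
- The arm moves only by the tool jog_arm, never from a script. Its argument "deltas" is a list of rows, each a list of 3 entries, a list of its own where there are three numbers: the turn, a rotation vector about the tool's x, y, z in rad, then the shift along the tool's x, y, z in m, then the opening, from 0 (shut) to 1 (fully open). In form: [[[wx, wy, wz], [dx, dy, dz], gripper], ...]. A call has 1 to 10 rows; each row is the pose to reach, as a shift and turn from the pose measured when the call began, along the tool's axes at that moment; what a row does not reach only later rows make up. A row lasts 1/12 s, in which the tool goes at most 41.7 mm and 7.16 degrees, less where a joint would pass 70% of its speed; a pose out of reach is approached as far as the arm can. A call with a gripper value outside its range is refused whole. The fingers move at their own pace and stop on an object; "force" is the grip in N (left out, the last holds). Time passes only in rows, so rows that repeat a pose let the fingers close. It gives the time, the measured TCP pose, the force and the opening at its end, in the units of the state.
- ctrl.get_state(): the state, without advancing time (a new reading comes with each control period).
- ctrl.read_camera(name): name is "scene" or "top"; returns a dict with "pixels" (400x640x3 uint8, blue, green, red), "range_z" (400x640 float32, m along the optical axis (not along the pixel's ray), 0 where there is no reading), "fx", "fy", "cx", "cy" (pixels), "T" (4x4, takes a point from camera to world coordinates). Camera axes: x right, y up, looking along -z (the intrinsics and any distortion apply to the point x, -y, -z); pixel columns grow to the right and rows downward; lengths in m; the calibration is good to about 2 mm. A picture is of the moment at which its call begins.
- ctrl.sign_off(): hands the job in, once; it reports no verdict.
The state is a dict: "time": time; "qpos": joint angles; "dq": joint speeds; "joint_efforts": joint torques, N m; "eef_pos": TCP position; "tcp_rot": TCP orientation; "contact_force": force on the tool from outside, world axes, zero at the start; "wrist_torque": the same for the moment, N m; "opening": opening from 0.0 (shut) to 1.0 (fully open).
Only numpy, scipy, OpenCV 4.12 (cv2) and the standard library are available. Lean on these libraries where they do the work, as an engineer would, in place of code of your own. Each camera call takes 0.05 s, during which the arm holds its last target.

TASK

Take the ringed steel roller off its wooden rest and put it back into the dough roller: lower both axle ends into the two open slots together and press it gently past the spring catches until both ends are fully home and it lies level, then let go. Do not drop it in, stop pressing as soon as it bottoms, never ram it, and leave the other things on the worktop where they are.

Things in the scene. Friction and masses are not known exactly. Their poses are not given: they have to be found in the camera images.
- roller: Loose dark-ringed steel roller, about 0.32 kg. Drum 40 mm diameter and 140 mm long, finely knurled (good grip) and ringless for 30 mm in the middle; at each end a black collar (19 mm diameter, 6 mm long) and then a brass axle end of 12 mm diameter; 215 mm long overall. Origin in the middle of its axis; its y axis is the axle. Both ends are alike.
- rest: Fixed wooden rest on which the roller starts: board 70 x 224 x 10 mm with two notched brackets 190 mm apart, which hold the axle ends with the axle 38 mm above the worktop; lift the roller straight up at least 30 mm. Origin: centre of the underside; y along the roller's axle.
- stand: Fixed dough roller without its top roller: grey foot 120 x 226 x 12 mm, thin lower roller (top 37 mm above the worktop), and at y = +95 and -95 mm a white bearing block (14 mm thick along y, between grey posts 94 mm high) with a slot open at the top. Origin: centre of the underside; y runs from slot to slot, x across them. Over 45 N between roller and stand (the catches make up to 20 N of it) counts as ramming.
- slot_l (a point): Point in the middle of the slot at the stand's +y end, 58 mm above the worktop (fixed to the stand): the seated axle's centre at the LOWEST gap setting. Both blocks move together with that setting, which is not reported and differs every time: fully home, the axle's centre is 0 to 30 mm above this point, the same at both ends. No force here shifts the setting.
- slot_r (a point): The same point in the slot at the stand's -y end. Shape of both slots, heights above the axle's home centre: 15 mm wide for the 12 mm axle up to 20 mm, then a 45 degree funnel opening to about 35 mm at 30 mm. The floor, 6 mm below, is a stiff sprung pad (about 4 N per mm each, 2.5 mm of give, then rigid). The funnels guide the axle ends in.
- stand_mid (a point): Point midway between the slots, 60 mm above the worktop, fixed to the stand. A round steel spring catch juts from each slot's +x wall: the descending axle meets it about 10 mm above home and is past it about 4 mm above. Passing both takes about 7 to 15 N beyond the roller's own weight; then the resistance drops until the axle meets the floor pads.
- seat_l (a joint): Small red sprung button in the floor of the slot at the stand's +y end (about 0.3 to 0.9 N), 0 = up, 0.005 = pushed flush with the floor pad, more if the pad gives. The axle touches it 5 mm before it is home.
- seat_r (a joint): The same button in the slot at the stand's -y end.
- apple: Loose red apple, 70 mm, a bystander. Origin under its centre.
- pale_mug: Loose pale mug, 77 mm wide and 89 mm high, a bystander. Origin under its centre.
- mill: Loose dark wooden pepper mill, 58 mm wide and 170 mm high, a bystander. Origin under its centre.

How it is judged:
On the way:
1. the roller is lifted clear of its rest (z of roller in the frame of rest above 0.07 m), for 0.1 s.
At the end, for the whole second after the job is handed in: Both seat buttons are pushed in by more than 3.6 mm (5 mm is flush) by the axle ends, the roller's middle is within 15 mm of the stand's middle seen from above, its axle is parallel to the line of the slots (and so level) within 0.03 rad, and it is at rest and released (value of joint each of seat_l, seat_r above 0.0036 m and horizontal distance between roller and stand below 0.015 m and angle between the y axis of roller and the y axis of stand, either way round below 0.03 rad and linear speed of roller below 0.02 m/s); the robot touches nothing.
It fails at once if the roller is rammed: more than 45 N between roller and stand (contact force between roller and stand above 45 N).
It fails at once if the roller is dropped or thrown into the slots: faster than 0.5 m/s there (horizontal distance between roller and stand below 0.03 m and z of roller in the frame of stand below 0.125 m and linear speed of roller above 0.5 m/s).
It fails at once if the apple, mug or pepper mill is displaced by more than 3 cm (distance of any of apple, pale_mug, mill from where it was at the start of the episode above 0.03 m).
It also fails if it takes over 67 s, if anything falls off the work surface, if the arm or the gripper's body presses on something with over 40 N, if the wrist force passes 120 N, or if a joint passes its speed limit or range.

## Working session

There is one attempt and no reset: what is moved stays moved. The work goes in short steps, Python scripts to look and compute and a tool call to move; the robot and the scene stay as the last step left them, time stands still between calls to the robot, and variables do not carry over. Pictures are saved under pics/ and viewed, and the job is handed in when it is done.

Besides the shell and the picture viewer there is one more tool, called after "Call:" in YAML: its name, and indented under it one key for each argument. jog_arm: Moves the arm, as the interface text tells. Its arguments: {"type":"object","properties":{"deltas":{"type":"array","items":{"type":"array"}},"force":{"type":"number"}},"required":["deltas"]}

```bash
ls; mkdir -p pics; python3 - <<'E'
from plant import ctrl
import cv2,numpy as np
s=ctrl.get_state(); print({k:np.round(v,3).tolist() for k,v in s.items()})
for n in("scene","top"):
    c=ctrl.read_camera(n); cv2.imwrite(f"pics/{n}0.png",c["pixels"]); np.savez(f"{n}0.npz",**c)
    print(n,c["fx"],c["fy"],c["cx"],c["cy"],np.round(c["T"],3).tolist(),[k for k in c])
E
```

```text
pics
{'time': 0.0, 'qpos': [1.045, 0.287, 1.578, 0.0, 1.279, -0.15], 'dq': [0.001, -0.001, 0.001, -0.0, 0.001, 0.001], 'joint_efforts': [0.001, -40.599, -29.262, -0.0, 0.006, -0.0], 'eef_pos': [0.247, 0.627, 0.23], 'tcp_rot': [0.695, -0.132, 0.132, -0.694], 'contact_force': [0.019, 0.152, 0.719], 'wrist_torque': [0.022, 0.004, -0.064], 'opening': 0.997}
scene 446.1313033805355 446.1313033805355 322.6054489384968 197.25142660189124 [[0.436, 0.398, -0.807, -0.471], [-0.9, 0.171, -0.401, -0.55], [-0.022, 0.901, 0.432, 0.62], [0.0, 0.0, 0.0, 1.0]] ['pixels', 'range_z', 'fx', 'fy', 'cx', 'cy', 'T']
top 381.1116389771526 381.1116389771526 323.36923653590037 200.79446941493134 [[0.002, 0.998, -0.056, 0.493], [-1.0, 0.002, -0.001, -0.057], [-0.001, 0.056, 0.998, 1.058], [0.0, 0.0, 0.0, 1.0]] ['pixels', 'range_z', 'fx', 'fy', 'cx', 'cy', 'T']
```

View pics/scene0.png

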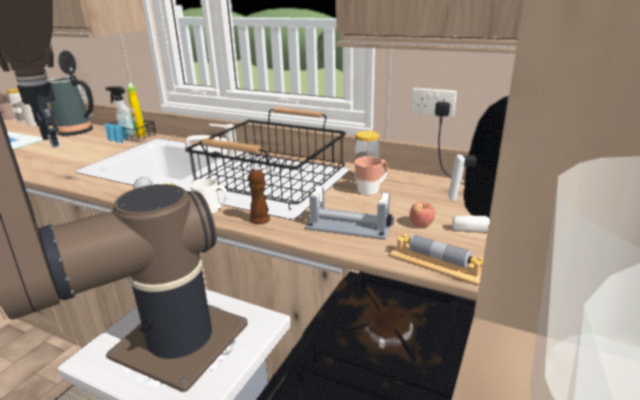

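View pics/top0.png

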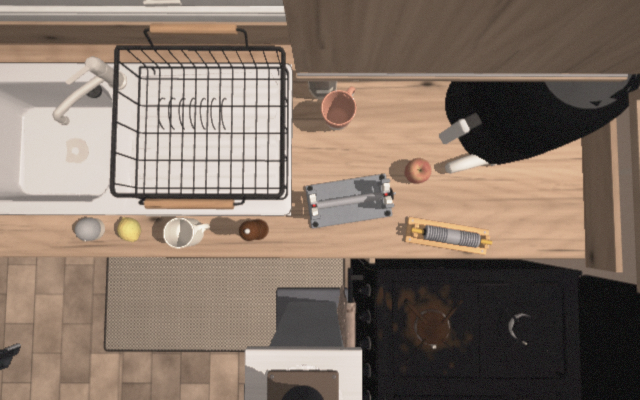

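The top view shows the stand at about (349,201), the roller on its rest at (449,237), the apple at (418,170) and the mill at (253,230). I'll enlarge these areas next.

```bash
python3 - <<'E'
import cv2,numpy as np
t=cv2.imread("pics/top0.png"); s=cv2.imread("pics/scene0.png")
def crop(im,x0,y0,w,h,k,f):
    cv2.imwrite(f,cv2.resize(im[y0:y0+h,x0:x0+w],None,fx=k,fy=k,interpolation=cv2.INTER_CUBIC))
crop(t,295,165,110,70,7,"pics/t_stand.png")
crop(t,395,205,110,60,7,"pics/t_roll.png")
crop(s,300,180,100,65,8,"pics/s_stand.png")
crop(s,385,225,100,65,8,"pics/s_roll.png")
E
```

```text
(no output)
```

View pics/t_stand.png

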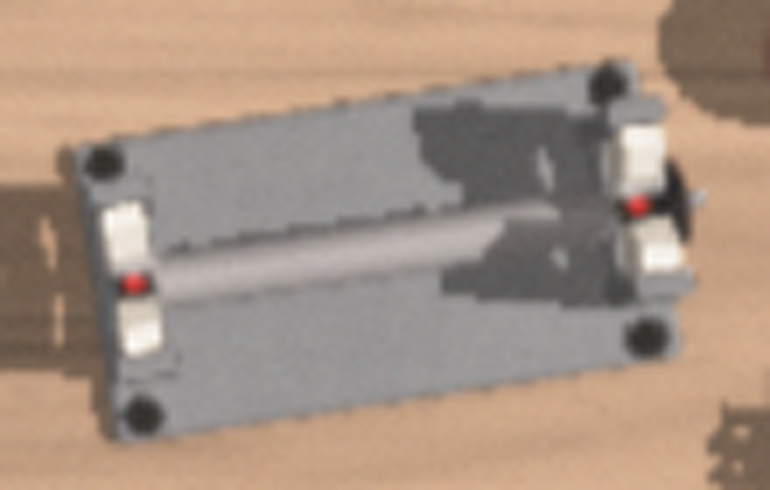

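View pics/t_roll.png

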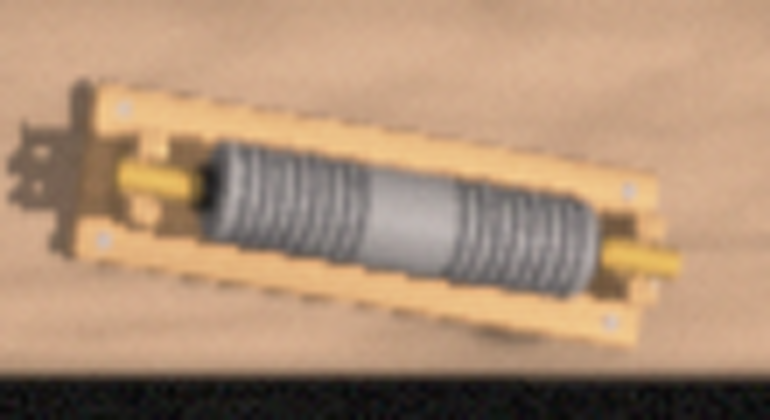

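View pics/s_stand.png

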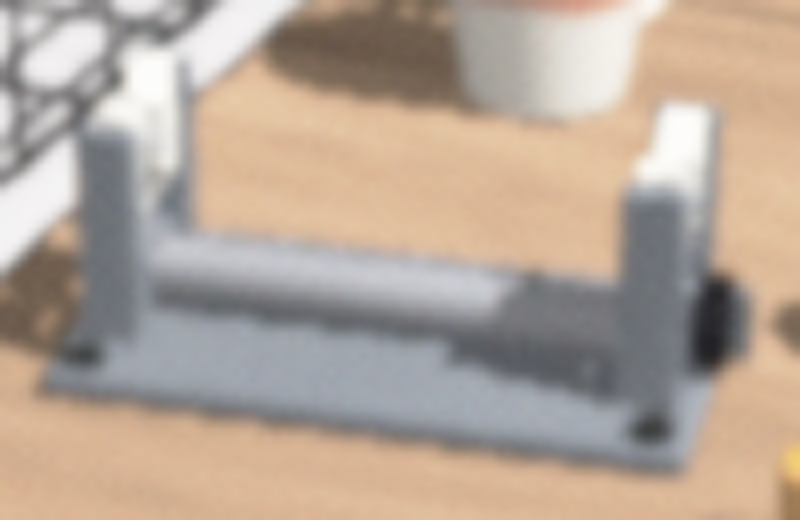

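View pics/s_roll.png

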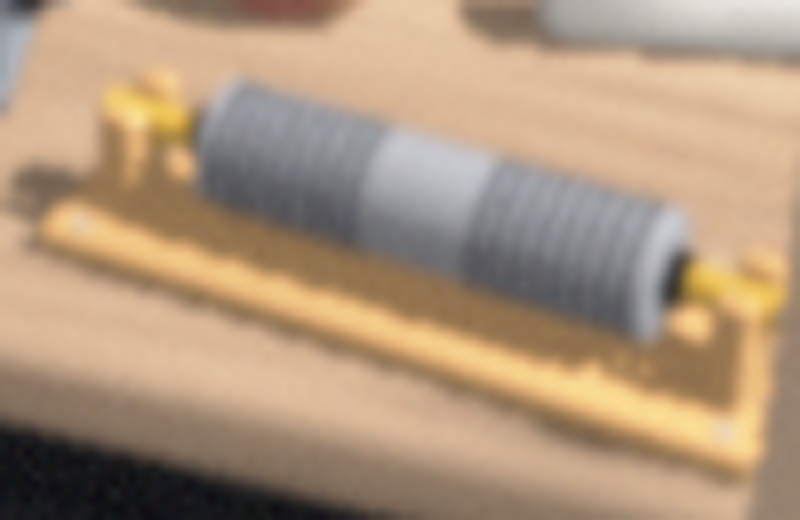

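Readings from the crops:
- **Roller axle tips:** top crop (118,180) and (683,263), scene crop (108,105) and (782,295).
- **Stand buttons:** top crop (134,285) and (637,207).
- **Near foot corners:** top crop (118,440) and (675,355), scene crop (42,388) and (688,468).

I'll triangulate these.

```bash
cat > h.py <<'E'
import numpy as np
from scipy.optimize import least_squares
def load(n,i=0): return dict(np.load(f"{n}{i}.npz"))
def ray(c,u,v):
    d=np.array([(u-c["cx"])/c["fx"],-(v-c["cy"])/c["fy"],-1.0]); T=c["T"]
    return T[:3,3],T[:3,:3]@d   # param = range_z
def tri(a,b):
    o1,d1=a;o2,d2=b
    s=np.linalg.lstsq(np.c_[d1,-d2],o2-o1,rcond=None)[0]
    p,q=o1+s[0]*d1,o2+s[1]*d2
    return (p+q)/2,np.linalg.norm(p-q)
def atz(r,z): o,d=r; return o+(z-o[2])/d[2]*d
def cp(x0,y0,k,u,v): return x0+(u+.5)/k-.5,y0+(v+.5)/k-.5
def cloud(c):
    v,u=np.mgrid[0:400,0:640]; z=c["range_z"]
    P=np.stack([(u-c["cx"])/c["fx"]*z,-(v-c["cy"])/c["fy"]*z,-z],-1)
    W=P@c["T"][:3,:3].T+c["T"][:3,3]; W[z<=0]=np.nan; return W
E
python3 - <<'E'
from h import *
np.set_printoptions(precision=4,suppress=True)
t,s=load("top"),load("scene")
R=lambda u,v:ray(t,*cp(395,205,7,u,v)); RS=lambda u,v:ray(s,*cp(385,225,8,u,v))
S=lambda u,v:ray(t,*cp(295,165,7,u,v)); SS=lambda u,v:ray(s,*cp(300,180,8,u,v))
for n,a,b in(("tipL",R(118,180),RS(108,105)),("tipR",R(683,263),RS(782,295)),("bandL",R(364,218),RS(375,190)),("bandR",R(460,227),RS(480,215)),
  ("footNL",S(118,440),SS(42,388)),("footNR",S(675,355),SS(688,468)),("whiteRfar",S(640,123),SS(690,105)),("whiteLfar",S(125,203),SS(155,52))):
    p,e=tri(a,b);print(n,p,"gap",round(e,4))
L,Rr=atz(R(118,180),.038),atz(R(683,263),.038);print("tips z.038",L,Rr,(L+Rr)/2,np.linalg.norm(L-Rr))
for z in(.012,):
  c=[atz(S(*q),z) for q in((80,148),(118,440),(675,355),(632,65))];print("foot",c,"mean",np.mean(c,0))
for z in(.06,.075,.09):
  a,b=atz(S(134,285),z),atz(S(637,207),z);print(z,a,b,(a+b)/2,np.linalg.norm(a-b))
W=cloud(t)
# heights
def dump(x0,y0,w,h):
    print((W[y0:y0+h,x0:x0+w,2]*1000).round().astype(int))
print("L block col 308-320 rows 190-217");dump(308,190,10,28)
print("R block");dump(381,180,14,26)
Ws=cloud(s); 
for nm,w in(("top",W),("scene",Ws)):
  m=(w[...,2]>.07)&(w[...,2]<.13)&(w[...,0]>.4)&(w[...,0]<.65)&(w[...,1]>-.28)&(w[...,1]<.05)
  print(nm,m.sum(),np.percentile(w[m][:,2],[50,90,95,99]))
m=(W[...,2]>-.01)&(W[...,1]<-.2)&(W[...,1]>-.26)&(W[...,0]>.48)&(W[...,0]<.5);print("table",np.nanmedian(W[m][:,2]))
E
```

```text
tipL [ 0.4725 -0.2896  0.0418] gap 0.0009
tipR [ 0.4413 -0.4978  0.0478] gap 0.0064
bandL [ 0.4575 -0.3796  0.0429] gap 0.0065
bandR [ 0.4538 -0.4131  0.0455] gap 0.0102
footNL [ 0.4785 -0.0219  0.0053] gap 0.0025
footNR [ 0.5135 -0.2431  0.0069] gap 0.002
whiteRfar [ 0.5949 -0.2137  0.0994] gap 0.0002
whiteLfar [ 0.5648 -0.0265  0.0988] gap 0.0036
tips z.038 [ 0.4726 -0.2909  0.038 ] [ 0.4417 -0.5055  0.038 ] [ 0.4571 -0.3982  0.038 ] 0.21681924963155158
foot [array([ 0.5938, -0.0077,  0.012 ]), array([ 0.4792, -0.0232,  0.012 ]), array([ 0.513 , -0.2413,  0.012 ]), array([ 0.6272, -0.2252,  0.012 ])] mean [ 0.5533 -0.1243  0.012 ]
0.06 [ 0.5378 -0.0305  0.06  ] [ 0.5675 -0.219   0.06  ] [ 0.5526 -0.1247  0.06  ] 0.19083743124004152
0.075 [ 0.5371 -0.0308  0.075 ] [ 0.5664 -0.2165  0.075 ] [ 0.5518 -0.1237  0.075 ] 0.18796894102753678
0.09 [ 0.5364 -0.0312  0.09  ] [ 0.5653 -0.2141  0.09  ] [ 0.5509 -0.1227  0.09  ] 0.18510045081503204
L block col 308-320 rows 190-217
[[ 10  14  94  96  93  91  92  92   9  10]
 [ 94  94  93  93  95  92  92  95  63  14]
 [ 96  93  95  94  97  92  99 
[... 8494 characters left out ...]
        30                   89                   93
                    92                   96                   95
                    93                   96                   97
                    90                   -5]
 [                  15                   40                   59
                    73                   88                   95
                    94                   96                   95
                    93                   93                   93
                    96                    0]]
top 374 [0.0929 0.0973 0.0979 0.1   ]
scene 373 [0.0879 0.0966 0.0981 0.1238]
table 2.361453301302774e-05<stdin>:17: RuntimeWarning: invalid value encountered in cast
```

Block tops are about 97 mm and pads about 61–65 mm, so home should be near z ≈ 0.067. Next I'll refine the roller from depth and work out the tool targets.

```bash
cat >> h.py <<'E'
from scipy.spatial.transform import Rotation as Ro
def jaw_pose(yaw,flip):
    # tool y down; z (jaw) perpendicular to the roller axle; axle dir = (-sin yaw, cos yaw)
    z=np.array([np.cos(yaw),np.sin(yaw),0])*(-1 if flip else 1); y=np.array([0,0,-1.]); x=np.cross(y,z)
    return Ro.from_matrix(np.c_[x,y,z])
def delta(p,R,st):
    R0=Ro.from_quat(st["tcp_rot"]); 
    return (R0.inv()*R).as_rotvec(), R0.inv().apply(np.array(p)-st["eef_pos"])
E
python3 - <<'E'
from h import *
from plant import ctrl
np.set_printoptions(precision=4,suppress=True)
t,s=load("top"),load("scene")
for c in(t,s):
    w=cloud(c); m=(w[...,2]>.040)&(w[...,2]<.08)&(abs(w[...,0]-.457)<.05)&(abs(w[...,1]+.398)<.12)
    P=w[m]; c0=P.mean(0)
    a=np.radians(-8.2)
    def f(q):
        x,y,z,al,be=q; d=np.array([-np.sin(al)*np.cos(be),np.cos(al)*np.cos(be),np.sin(be)])
        v=Q-np.array([x,-.398,z]); return np.linalg.norm(v-np.outer(v@d,d),axis=1)-.020
    ax=np.array([-np.sin(a),np.cos(a),0]); Q=P[abs((P-[.457,-.398,.038])@ax)<.065]
    r=least_squares(f,[.457,0,.038,a,0],loss="soft_l1",f_scale=.002); al=r.x[3]
    ax=np.array([-np.sin(al),np.cos(al),0]);l=(P-[r.x[0],-.398,0])@ax
    print(r.x,np.degrees(r.x[3]),"along",np.percentile(l,[0,1,99,100]),len(Q),np.median(abs(r.fun)))
w=cloud(t)
m=(w[...,2]>.02)&(w[...,2]<.2)&(w[...,0]>.4)&(w[...,0]<.55)&(w[...,1]>.05)&(w[...,1]<.2);print("mill",np.nanmean(w[m],0),np.nanmax(w[m],0))
st=ctrl.get_state(); print(Ro.from_quat(st["tcp_rot"]).as_matrix())
for fl in(0,1):
    print(delta([.457,-.398,.2],jaw_pose(np.radians(-8.2),fl),st), Ro.from_quat(st["tcp_rot"]).as_matrix()[:,2])
E
```

```text
[ 0.4586 -1.9224  0.0382 -0.1588  0.0009] -9.101090936162448 along [-0.105  -0.0982  0.1043  0.1091] 741 0.0008872813255014871
[ 0.4588  2.4024  0.0382 -0.1592  0.0004] -9.119189476228158 along [-0.0984 -0.0945  0.1047  0.1094] 695 0.001055781651886769
mill [0.4859 0.1235 0.1381] [0.5497 0.1999 0.1999]
[[ 0.9302 -0.0011  0.367 ]
 [-0.367  -0.0019  0.9302]
 [-0.0003 -1.     -0.0022]]
(array([0.0021, 1.3381, 0.0012]), array([ 0.5713,  0.0318, -0.8768])) [ 0.367   0.9302 -0.0022]
(array([ 0.0013, -1.8035, -0.0022]), array([ 0.5713,  0.0318, -0.8768])) [ 0.367   0.9302 -0.0022]
```

```bash
python3 - <<'E'
from h import *
w=np.concatenate([cloud(load("top"))[...].reshape(-1,3),cloud(load("scene")).reshape(-1,3)])
w=w[~np.isnan(w).any(1)]
w=w[w[:,2]<.9]
print("max height (cm) grid: rows x .3-.9, cols y .7..-.6")
ys=np.arange(.75,-.65,-.1)
print("      ",*["%4.2f"%y for y in ys])
for x in np.arange(.25,.95,.1):
    print("%.2f"%x,*["%4d"%(100*max(w[(abs(w[:,0]-x)<.05)&(abs(w[:,1]-y)<.05)][:,2],default=-9)) for y in ys])
E
```

```text
max height (cm) grid: rows x .3-.9, cols y .7..-.6
       0.75 0.65 0.55 0.45 0.35 0.25 0.15 0.05 -0.05 -0.15 -0.25 -0.35 -0.45 -0.55
0.25  -91   46   49   50  -91  -90  -91  -91  -90   -4    2    2    2    2
0.35    0    0    0    0    0    0    0    0    0    0    2    2    2   46
0.45    0    4    6    6    9    9   17   14    9    1    5    6    6   47
0.55    1    1    4   15   20   20   20   15   10    4   10    4    0   47
0.65  -13  -13    0   15    3    3    3   15    1    1    9   11   30   48
0.75  -13   10   10   15    7    6    2   15   68   68   68   68   65   53
0.85    0   10   14   15    6    6    3   15   16   10    0   24   33 -900
```

```bash
python3 - <<'E'
from h import *
for n in("top","scene"):
    w=cloud(load(n)); m=(w[...,2]>.15)&(w[...,2]<.9)&(w[...,1]<-.4)&(w[...,0]>.2)&(w[...,0]<.75)
    v,u=np.nonzero(m); 
    if len(v):
        P=w[m]; print(n,len(v),u.min(),u.max(),v.min(),v.max(),P.min(0),P.max(0))
        for z in np.arange(.2,.7,.1):
            q=P[abs(P[:,2]-z)<.05]
            if len(q): print(" z",z.round(2),len(q),"y max",np.percentile(q[:,1],99).round(3),q[:,1].max().round(3),"x",q[:,0].min().round(2),q[:,0].max().round(2))
E
```

```text
top 13114 471 639 16 356 [ 0.20015514 -0.75546612  0.15006542] [ 0.74999769 -0.40000453  0.65275026]
 z 0.2 3230 y max -0.405 -0.4 x 0.2 0.75
 z 0.3 5280 y max -0.431 -0.422 x 0.66 0.75
 z 0.5 3285 y max -0.403 -0.4 x 0.39 0.73
 z 0.6 1317 y max -0.4 -0.4 x 0.72 0.72
scene 3369 467 523 0 181 [ 0.6625363  -0.48060144  0.15006694] [ 0.74995145 -0.4000084   0.5760602 ]
 z 0.2 998 y max -0.402 -0.4 x 0.66 0.75
 z 0.3 522 y max -0.424 -0.42 x 0.68 0.75
 z 0.5 1391 y max -0.401 -0.4 x 0.71 0.75
 z 0.6 458 y max -0.401 -0.4 x 0.71 0.73
```

```bash
python3 - <<'E'
from h import *
w=cloud(load("top"))
for v in (110,150,180,210,237,260,300):
    print(v,[(u,*np.round(w[v,u],2)) for u in (560,575,582,590,600,615,635)])
w=cloud(load("scene"))
for v in (200,260,300):
    print(v,[(u,*np.round(w[v,u],2)) for u in (490,505,520,550,600)])
E
```

```text
110 [(560, np.float64(0.71), np.float64(-0.52), np.float64(0.32)), (575, np.float64(0.71), np.float64(-0.55), np.float64(0.33)), (582, np.float64(0.71), np.float64(-0.56), np.float64(0.32)), (590, np.float64(0.71), np.float64(-0.58), np.float64(0.32)), (600, np.float64(0.71), np.float64(-0.6), np.float64(0.32)), (615, np.float64(0.72), np.float64(-0.63), np.float64(0.32)), (635, np.float64(0.67), np.float64(-0.54), np.float64(0.47))]
150 [(560, np.float64(0.7), np.float64(-0.72), np.float64(-0.0)), (575, np.float64(0.7), np.float64(-0.76), np.float64(-0.0)), (582, np.float64(0.7), np.float64(-0.78), np.float64(0.0)), (590, np.float64(0.69), np.float64(-0.78), np.float64(0.03)), (600, np.float64(0.68), np.float64(-0.78), np.float64(0.07)), (615, np.float64(0.68), np.float64(-0.79), np.float64(0.1)), (635, np.float64(0.61), np.float64(-0.54), np.float64(0.47))]
180 [(560, np.float64(0.61), np.float64(-0.72), np.float64(-0.0)), (575, np.float64(0.61), np.float64(-0.76), np.float64(-0.0)), (582, np.float64(0.61), np.float64(-0.78), np.float64(0.0)), (590, np.float64(0.61), np.float64(-0.
[... 2210 characters left out ...]
 (600, np.float64(-0.29), np.float64(-0.58), np.float64(0.54))]
260 [(490, np.float64(-0.28), np.float64(-0.54), np.float64(0.5)), (505, np.float64(-0.28), np.float64(-0.55), np.float64(0.5)), (520, np.float64(-0.28), np.float64(-0.55), np.float64(0.5)), (550, np.float64(-0.33), np.float64(-0.56), np.float64(0.54)), (600, np.float64(-0.35), np.float64(-0.57), np.float64(0.55))]
300 [(490, np.float64(-0.28), np.float64(-0.54), np.float64(0.48)), (505, np.float64(-0.28), np.float64(-0.55), np.float64(0.48)), (520, np.float64(-0.28), np.float64(-0.56), np.float64(0.48)), (550, np.float64(-0.33), np.float64(-0.56), np.float64(0.52)), (600, np.float64(-0.37), np.float64(-0.57), np.float64(0.56))]
```

```bash
cat > goto.py <<'E'
import sys
from h import *
from plant import ctrl
np.set_printoptions(precision=4,suppress=True)
x,y,z,yaw=map(float,sys.argv[1:5])
st=ctrl.get_state()
print(st["time"],st["eef_pos"],st["qpos"],"F",st["contact_force"],"op",st["opening"])
w,d=delta([x,y,z],jaw_pose(yaw,0),st); print("turn",w,"shift",d)
E
python3 goto.py .536 .367 .29 0.72
```

```text
0.1 [0.2474 0.6274 0.23  ] [ 1.045   0.2871  1.578   0.      1.2786 -0.15  ] F [-0.2397  0.5971  0.0293] op 1.0009689730946592
turn [0.0022 0.475  0.0002] shift [ 0.364  -0.0598 -0.1364]
```

Call:
jog_arm:
  deltas:
    - [[0, 0, 0], [0, -0.04, 0], 1]
    - [[0, 0.05, 0], [0.03, -0.06, -0.012], 1]
    - [[0, 0.475, 0], [0.364, -0.06, -0.136], 1]
    - [[0, 0.475, 0], [0.364, -0.06, -0.136], 1]
    - [[0, 0.475, 0], [0.364, -0.06, -0.136], 1]
    - [[0, 0.475, 0], [0.364, -0.06, -0.136], 1]
    - [[0, 0.475, 0], [0.364, -0.06, -0.136], 1]
    - [[0, 0.475, 0], [0.364, -0.06, -0.136], 1]
    - [[0, 0.475, 0], [0.364, -0.06, -0.136], 1]
    - [[0, 0.475, 0], [0.364, -0.06, -0.136], 1]

```text
time: 0.93
eef_pos: [0.52, 0.381, 0.2897]
tcp_rot: [0.645, -0.292, 0.292, -0.643]
contact_force: [-0.4, -0.2, -0.9]
opening: 1.003
```

```bash
python3 goto.py .63 0.0 .29 0.25
```

```text
0.9333 [0.52   0.381  0.2897] [ 0.4755  0.1842  1.5918 -0.0011  1.3683 -0.2442] F [-0.3951 -0.1856 -0.9271] op 1.003417521623784
turn [0.0028 0.47   0.0011] shift [ 0.3589  0.0003 -0.1685]
```

Call:
jog_arm:
  deltas:
    - [[0, 0.47, 0], [0.36, 0, -0.168], 1]
    - [[0, 0.47, 0], [0.36, 0, -0.168], 1]
    - [[0, 0.47, 0], [0.36, 0, -0.168], 1]
    - [[0, 0.47, 0], [0.36, 0, -0.168], 1]
    - [[0, 0.47, 0], [0.36, 0, -0.168], 1]
    - [[0, 0.47, 0], [0.36, 0, -0.168], 1]
    - [[0, 0.47, 0], [0.36, 0, -0.168], 1]
    - [[0, 0.47, 0], [0.36, 0, -0.168], 1]
    - [[0, 0.47, 0], [0.36, 0, -0.168], 1]
    - [[0, 0.47, 0], [0.36, 0, -0.168], 1]

```text
time: 1.77
eef_pos: [0.6314, -0.0045, 0.2895]
tcp_rot: [0.559, -0.435, 0.434, -0.556]
contact_force: [-0.7, 1.0, -0.6]
opening: 0.999
```

```bash
python3 goto.py .4587 -.3965 .20 -0.159
```

```text
1.7667 [ 0.6314 -0.0045  0.2895] [-0.1661  0.1549  1.6254 -0.0038  1.3635 -0.4125] F [-0.7124  1.0028 -0.6133] op 0.9988267204756159
turn [0.003  0.4061 0.0032] shift [ 0.3376  0.0913 -0.263 ]
```

Call:
jog_arm:
  deltas:
    - [[0.003, 0.406, 0.003], [0.338, 0.06, -0.263], 1]
    - [[0.003, 0.406, 0.003], [0.338, 0.06, -0.263], 1]
    - [[0.003, 0.406, 0.003], [0.338, 0.06, -0.263], 1]
    - [[0.003, 0.406, 0.003], [0.338, 0.06, -0.263], 1]
    - [[0.003, 0.406, 0.003], [0.338, 0.06, -0.263], 1]
    - [[0.003, 0.406, 0.003], [0.338, 0.06, -0.263], 1]
    - [[0.003, 0.406, 0.003], [0.338, 0.06, -0.263], 1]
    - [[0.003, 0.406, 0.003], [0.338, 0.06, -0.263], 1]
    - [[0.003, 0.406, 0.003], [0.338, 0.06, -0.263], 1]
    - [[0.003, 0.406, 0.003], [0.338, 0.06, -0.263], 1]

```text
time: 2.6
eef_pos: [0.4652, -0.3805, 0.2332]
tcp_rot: [-0.459, 0.538, -0.538, 0.459]
contact_force: [1.3, -0.1, 0.4]
opening: 1.003
```

```bash
python3 goto.py .4587 -.3965 .15 -0.159
```

```text
2.6 [ 0.4652 -0.3805  0.2332] [-0.8542  0.1241  1.7625 -0.0001  1.2555 -0.6952] F [ 1.2782 -0.1017  0.3829] op 1.0026600612059613
turn [ 0.0005 -0.     -0.0003] shift [ 0.0168  0.0832 -0.0039]
```

Call:
jog_arm:
  deltas:
    - [[0, 0, 0], [0.0168, 0.03, -0.0039], 1]
    - [[0, 0, 0], [0.0168, 0.06, -0.0039], 1]
    - [[0, 0, 0], [0.0168, 0.083, -0.0039], 1]
    - [[0, 0, 0], [0.0168, 0.083, -0.0039], 1]
    - [[0, 0, 0], [0.0168, 0.083, -0.0039], 1]

```text
time: 3.02
eef_pos: [0.4578, -0.3955, 0.1483]
tcp_rot: [-0.459, 0.54, -0.536, 0.459]
contact_force: [0.5, -0.4, 0.5]
opening: 1.0
```

```bash
python3 goto.py .4587 -.3965 .019 -0.159; python3 - <<'E'
from plant import ctrl
import cv2,numpy as np
o=[]
for n,(x,y) in(("top",(395,190)),("scene",(385,150))):
    c=ctrl.read_camera(n); np.savez(f"{n}1.npz",**c)
    o.append(cv2.resize(c["pixels"][y:y+110,x:x+130],None,fx=6,fy=6,interpolation=cv2.INTER_CUBIC)[:, :780])
    cv2.imwrite(f"pics/{n}1.png",o[-1][:600])
E
```

```text
3.0167 [ 0.4578 -0.3955  0.1483] [-0.8801  0.217   1.8192 -0.      1.1105 -0.7209] F [ 0.5466 -0.3777  0.4944] op 1.000046587039442
turn [ 0.0038 -0.0002 -0.0033] shift [0.0013 0.1293 0.0016]
```

View pics/top1.png

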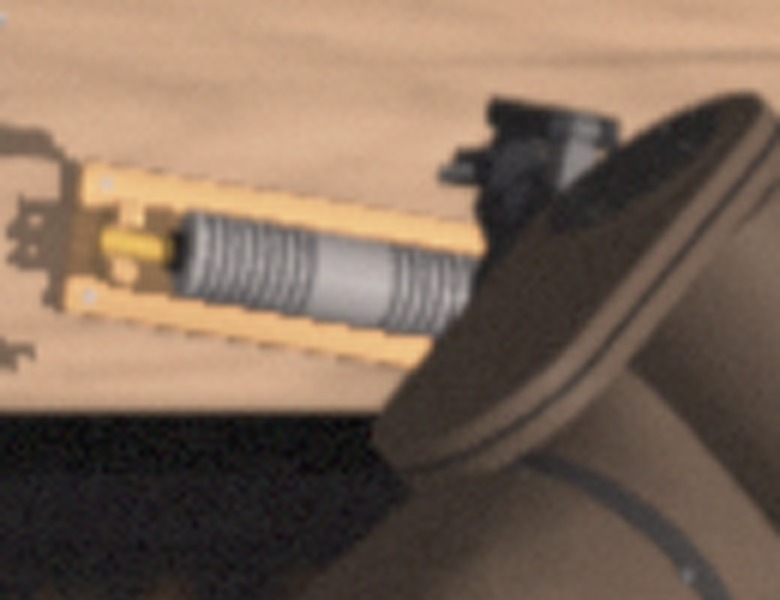

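View pics/scene1.png

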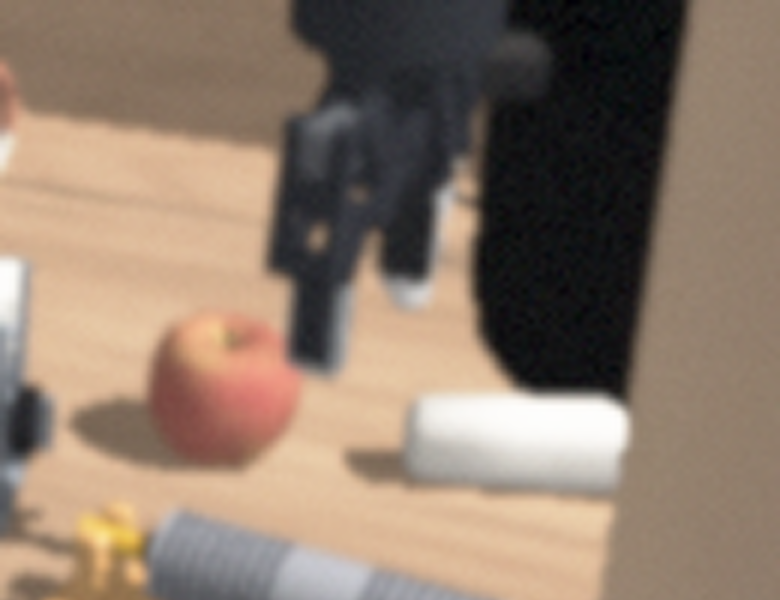

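Call:
jog_arm:
  deltas:
    - [[0.004, 0, -0.003], [0.003, 0.03, 0.002], 1]
    - [[0.004, 0, -0.003], [0.003, 0.055, 0.002], 1]
    - [[0.004, 0, -0.003], [0.003, 0.075, 0.002], 1]
    - [[0.004, 0, -0.003], [0.003, 0.092, 0.002], 1]
    - [[0.004, 0, -0.003], [0.003, 0.105, 0.002], 1]
    - [[0.004, 0, -0.003], [0.003, 0.118, 0.002], 1]
    - [[0.004, 0, -0.003], [0.003, 0.128, 0.002], 1]
    - [[0.004, 0, -0.003], [0.003, 0.131, 0.002], 1]
    - [[0.004, 0, -0.003], [0.003, 0.131, 0.002], 1]

```text
time: 3.87
eef_pos: [0.4612, -0.4003, 0.0206]
tcp_rot: [0.459, -0.536, 0.54, -0.459]
contact_force: [-0.1, 0.6, 0.4]
opening: 0.997
```

```bash
python3 goto.py .4587 -.398 .017 -0.159
```

```text
3.8667 [ 0.4612 -0.4003  0.0206] [-0.8809  0.3966  1.8612  0.0004  0.8774 -0.7229] F [-0.0985  0.5589  0.4274] op 0.9967059056689559
turn [-0.005   0.0007  0.004 ] shift [-0.0019  0.0036 -0.0029]
```

Call:
jog_arm:
  deltas:
    - [[-0.005, 0, 0.004], [-0.002, 0.0035, -0.002], 1]
    - [[-0.005, 0, 0.004], [-0.002, 0.0035, -0.002], 1]
    - [[-0.005, 0, 0.004], [-0.002, 0.0035, -0.002], 0.7]
    - [[-0.005, 0, 0.004], [-0.002, 0.0035, -0.002], 0.4]
    - [[-0.005, 0, 0.004], [-0.002, 0.0035, -0.002], 0.3]
    - [[-0.005, 0, 0.004], [-0.002, 0.0035, -0.002], 0.2]
    - [[-0.005, 0, 0.004], [-0.002, 0.0035, -0.002], 0.2]
    - [[-0.005, 0, 0.004], [-0.002, 0.0035, -0.002], 0.2]
    - [[-0.005, 0, 0.004], [-0.002, 0.0035, -0.002], 0.2]
  force: 60

```text
time: 4.62
eef_pos: [0.4601, -0.3985, 0.0178]
tcp_rot: [0.459, -0.537, 0.539, -0.459]
contact_force: [0.7, 1.0, 2.5]
opening: 0.454
```

```bash
python3 goto.py .4587 -.398 .017 -0.159
```

```text
4.6167 [ 0.4601 -0.3985  0.0178] [-0.8803  0.3995  1.8636  0.0004  0.8768 -0.7222] F [0.7396 1.0417 2.5381] op 0.4537765803683052
turn [-0.0014  0.0006  0.0009] shift [-0.0002  0.0008 -0.0015]
```

Call:
jog_arm:
  deltas:
    - [[0, 0, 0], [0, 0, 0], 0.2]
    - [[0, 0, 0], [0, -0.01, 0], 0.2]
    - [[0, 0, 0], [0, -0.02, 0], 0.2]
    - [[0, 0, 0], [0, -0.035, 0], 0.2]
    - [[0, 0, 0], [0, -0.055, 0], 0.2]
    - [[0, 0, 0], [0, -0.08, 0], 0.2]
    - [[0, 0, 0], [0, -0.105, 0], 0.2]
    - [[0, 0, 0], [0, -0.125, 0], 0.2]
    - [[0, 0, 0], [0, -0.13, 0], 0.2]
    - [[0, 0, 0], [0, -0.13, 0], 0.2]

```text
time: 5.45
eef_pos: [0.4606, -0.3992, 0.1502]
tcp_rot: [0.459, -0.536, 0.54, -0.459]
contact_force: [0.5, 0.8, -4.0]
opening: 0.447
```

```bash
python3 goto.py .5525 -.1243 .15 0.155; python3 - <<'E'
from plant import ctrl
import cv2,numpy as np
for n,(x,y) in(("top",(375,180)),("scene",(385,130))):
    c=ctrl.read_camera(n); np.savez(f"{n}2.npz",**c)
    cv2.imwrite(f"pics/{n}2.png",cv2.resize(c["pixels"][y:y+100,x:x+130],None,fx=6,fy=6,interpolation=cv2.INTER_CUBIC))
E
```

```text
5.45 [ 0.4606 -0.3992  0.1502] [-0.8805  0.2187  1.8133  0.0002  1.1037 -0.7222] F [ 0.5341  0.8246 -3.9953] op 0.44677931776274915
turn [-0.0039 -0.3134  0.0044] shift [-0.2859 -0.0007  0.0474]
```

View pics/top2.png

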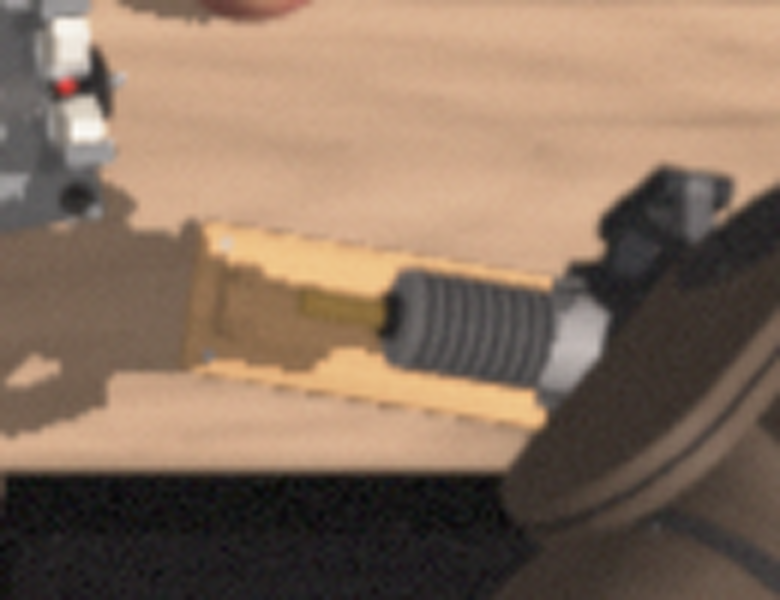

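View pics/scene2.png

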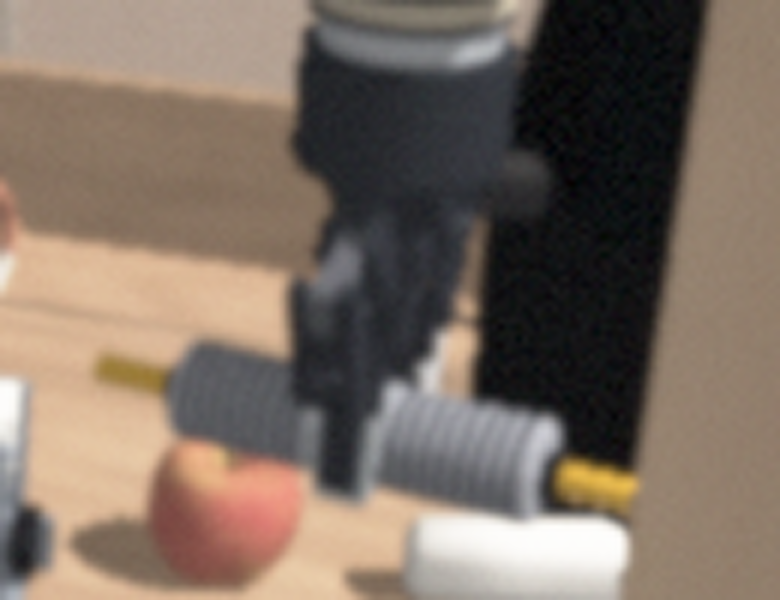

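The roller hangs level in the jaws and clear of the rest, with the tips at crop (300,300) in the top view and (100,368) in the scene view. I'll carry it over the stand.

Call:
jog_arm:
  deltas:
    - [[-0.004, -0.05, 0.004], [-0.02, 0, 0.003], 0.2]
    - [[-0.004, -0.1, 0.004], [-0.05, 0, 0.008], 0.2]
    - [[-0.004, -0.15, 0.004], [-0.085, 0, 0.014], 0.2]
    - [[-0.004, -0.2, 0.004], [-0.12, 0, 0.02], 0.2]
    - [[-0.004, -0.25, 0.004], [-0.155, 0, 0.026], 0.2]
    - [[-0.004, -0.3, 0.004], [-0.19, 0, 0.032], 0.2]
    - [[-0.004, -0.313, 0.004], [-0.225, 0, 0.038], 0.2]
    - [[-0.004, -0.313, 0.004], [-0.255, 0, 0.043], 0.2]
    - [[-0.004, -0.313, 0.004], [-0.277, 0, 0.046], 0.2]
    - [[-0.004, -0.313, 0.004], [-0.286, 0, 0.0475], 0.2]

```text
time: 6.38
eef_pos: [0.5502, -0.119, 0.1438]
tcp_rot: [0.538, -0.463, 0.455, -0.538]
contact_force: [0.3, -0.3, -3.8]
opening: 0.447
```

Call:
jog_arm:
  deltas:
    - [[0, 0, 0], [0, 0, 0], 0.2]
    - [[0, 0, 0], [0, 0, 0], 0.2]

```text
time: 6.55
eef_pos: [0.5488, -0.1183, 0.1416]
tcp_rot: [0.539, -0.464, 0.453, -0.537]
contact_force: [-1.1, 0.3, -3.0]
opening: 0.449
```

```bash
python3 goto.py .5525 -.1243 .15 0.155; python3 - <<'E'
from plant import ctrl
import cv2,numpy as np
for n,(x,y,w,h,k) in(("top",(270,150,160,100,5)),("scene",(290,120,120,110,5))):
    c=ctrl.read_camera(n); np.savez(f"{n}3.npz",**c)
    cv2.imwrite(f"pics/{n}3.png",cv2.resize(c["pixels"][y:y+h,x:x+w],None,fx=k,fy=k,interpolation=cv2.INTER_CUBIC))
E
```

```text
6.55 [ 0.5488 -0.1183  0.1416] [-0.3944  0.1379  1.924   0.0035  1.0951 -0.5549] F [-1.0926  0.2672 -3.0193] op 0.44891910463761553
turn [ 0.0115  0.0038 -0.0107] shift [ 0.0064 -0.0085  0.0026]
```

View pics/top3.png

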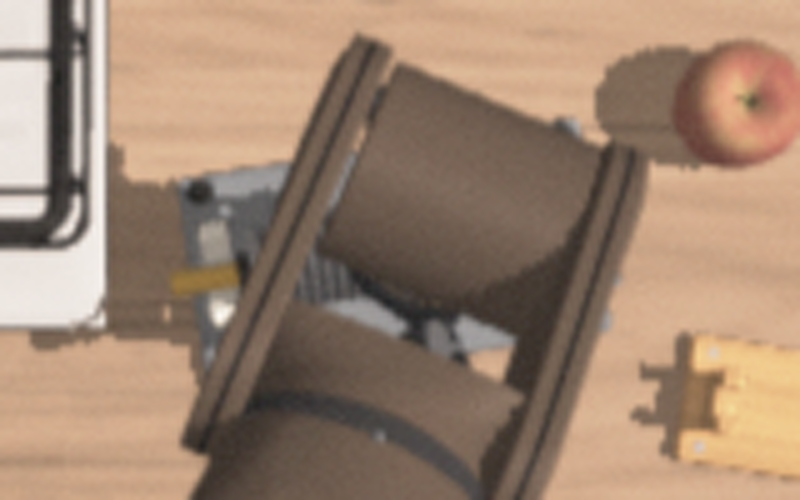

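View pics/scene3.png

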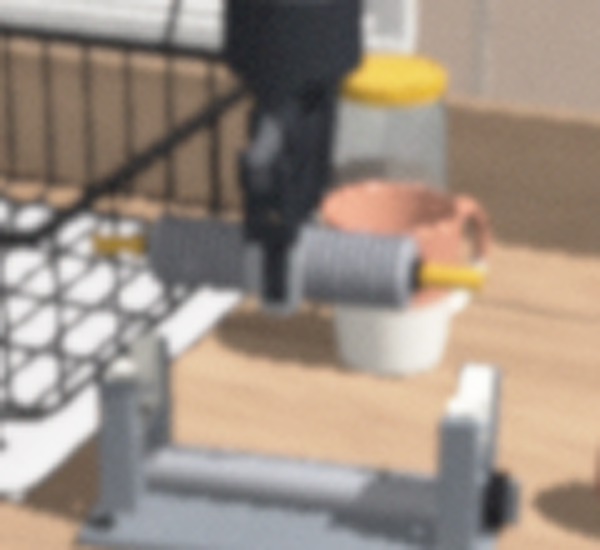

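The top view is mostly blocked by the wrist, with only the left tip visible at (172,285). The scene view shows the roller level above the slots. I'll fit the roller axis from the depth data.

```bash
cat > fitr.py <<'E'
import sys
from h import *
np.set_printoptions(precision=4,suppress=True)
def fit(c,g,yaw):
    w=cloud(c); P=w[~np.isnan(w).any(2)]
    q=np.array([g[0],g[2],yaw,0.])
    def geo(q,P):
        x,z,al,be=q; d=np.array([-np.sin(al)*np.cos(be),np.cos(al)*np.cos(be),np.sin(be)])
        v=P-np.array([x,g[1],z]); l=v@d; return l,np.linalg.norm(v-np.outer(l,d),axis=1)
    for it in range(4):
        l,r=geo(q,P); m=(abs(l)<.064)&(abs(l)>.02)&(abs(r-.02)<(.012 if it<2 else .006)); Q=P[m]
        q=least_squares(lambda q:geo(q,Q)[1]-.02,q,loss="soft_l1",f_scale=.002).x
    l,r=geo(q,P); a=(r<.009); 
    hi=l[(r<.009)&(l>.08)&(l<.13)]; lo=l[(r<.009)&(l<-.08)&(l>-.13)]
    print("x,z,yaw,tilt",q,"n",m.sum(),"tips",len(hi),np.percentile(hi,[50,98]) if len(hi) else 0,len(lo),np.percentile(lo,[2,50]) if len(lo) else 0)
    dr=l[(abs(r-.02)<.004)&(abs(l)<.09)]; print("drum along",np.percentile(dr,[1,99]))
if __name__=="__main__":
    i=sys.argv[1]; x,y,z,yaw=map(float,sys.argv[2:6])
    fit(load("scene",i),[x,y,z],yaw)
    try: fit(load("top",i),[x,y,z],yaw)
    except Exception as e: print(e)
E
python3 fitr.py 3 .5488 -.1183 .162 .155
python3 - <<'E'
from h import *
c=load("scene",3);w=cloud(c)
# tips from pixels
for u,v in((95,243),(485,277)):
    a=cp(290,120,5,u,v);print(a,np.round(w[int(round(a[1])),int(round(a[0]))+(1 if u<200 else -1)],4))
E
```

```text
x,z,yaw,tilt [0.5487 0.1625 0.1568 0.0063] n 481 tips 41 [0.0948 0.1092] 43 [-0.1043 -0.0944]
drum along [-0.0664  0.071 ]
x,z,yaw,tilt [0.548  0.1598 0.1534 0.0732] n 110 tips 65 [0.0946 0.1088] 0 0
drum along [0.0232 0.0719]
(308.6, 168.2) [ 0.5259 -0.0185  0.1673]
(386.6, 175.0) [ 0.5692 -0.2202  0.1628]
```

Call:
jog_arm:
  deltas:
    - [[0.006, 0.002, -0.006], [0.004, 0.0, 0.001], 0.2]
    - [[0.0115, 0.004, -0.0107], [0.0085, 0.0, 0.0025], 0.2]
    - [[0.0115, 0.004, -0.0107], [0.0085, 0.01, 0.0025], 0.2]
    - [[0.0115, 0.004, -0.0107], [0.0085, 0.02, 0.0025], 0.2]
    - [[0.0115, 0.004, -0.0107], [0.0085, 0.02, 0.0025], 0.2]
    - [[0.0115, 0.004, -0.0107], [0.0085, 0.02, 0.0025], 0.2]
    - [[0.0115, 0.004, -0.0107], [0.0085, 0.02, 0.0025], 0.2]

```text
time: 7.23
eef_pos: [0.5527, -0.1276, 0.1221]
tcp_rot: [-0.537, 0.46, -0.461, 0.537]
contact_force: [0.4, -1.0, -3.0]
opening: 0.453
```

```bash
python3 goto.py .5528 -.1263 .10 0.155; python3 - <<'E'
from plant import ctrl
import cv2,numpy as np
for n,(x,y,w,h,k) in(("top",(290,160,120,80,6)),("scene",(300,150,110,90,7))):
    c=ctrl.read_camera(n); np.savez(f"{n}4.npz",**c)
    if n=="scene":cv2.imwrite(f"pics/{n}4.png",cv2.resize(c["pixels"][y:y+80,x:x+w],None,fx=k,fy=k,interpolation=cv2.INTER_CUBIC))
E
python3 fitr.py 4 .5528 -.1263 .142 .155
```

```text
7.2333 [ 0.5527 -0.1276  0.1221] [-0.4057  0.1664  1.9315 -0.0001  1.0424 -0.5583] F [ 0.4334 -0.9526 -3.0481] op 0.45341771971791917
turn [-0.0011 -0.0024  0.0008] shift [-0.0013  0.0221  0.0003]
x,z,yaw,tilt [ 0.5525  0.1431  0.1523 -0.0009] n 477 tips 42 [0.0953 0.1099] 45 [-0.1048 -0.0921]
drum along [-0.0665  0.0718]
x,z,yaw,tilt [0.5522 0.142  0.1683 0.012 ] n 90 tips 57 [0.0938 0.1072] 0 0
drum along [0.0247 0.0701]
```

View pics/scene4.png

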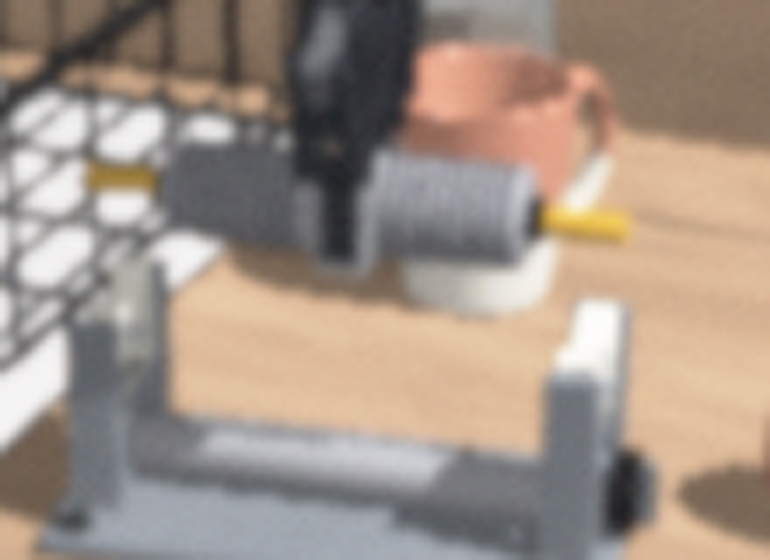

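Call:
jog_arm:
  deltas:
    - [[0, 0, 0], [0, 0.01, 0], 0.2]
    - [[0, 0, 0], [0, 0.02, 0], 0.2]
    - [[0, 0, 0], [0, 0.03, 0], 0.2]
    - [[0, 0, 0], [0, 0.038, 0], 0.2]
    - [[0, 0, 0], [0, 0.044, 0], 0.2]
    - [[0, 0, 0], [0, 0.047, 0], 0.2]
    - [[0, 0, 0], [0, 0.047, 0], 0.2]

```text
time: 7.92
eef_pos: [0.5526, -0.1274, 0.0745]
tcp_rot: [-0.537, 0.46, -0.461, 0.537]
contact_force: [-1.1, 1.6, -3.7]
opening: 0.453
```

```bash
python3 goto.py .5528 -.1263 .065 0.155
```

```text
7.9167 [ 0.5526 -0.1274  0.0745] [-0.4055  0.2334  1.9532 -0.0001  0.9546 -0.5582] F [-1.1338  1.5524 -3.6664] op 0.45297139599510555
turn [-0.0004 -0.0022  0.0003] shift [-0.0011  0.0095  0.0004]
```

Nothing is touching yet. I'll go down in small steps.

Call:
jog_arm:
  deltas:
    - [[0, 0, 0], [0, 0.002, 0], 0.2]
    - [[0, 0, 0], [0, 0.004, 0], 0.2]
    - [[0, 0, 0], [0, 0.006, 0], 0.2]
    - [[0, 0, 0], [0, 0.008, 0], 0.2]
    - [[0, 0, 0], [0, 0.009, 0], 0.2]
    - [[0, 0, 0], [0, 0.009, 0], 0.2]

```text
time: 8.42
eef_pos: [0.5543, -0.1279, 0.0664]
tcp_rot: [-0.536, 0.458, -0.462, 0.538]
contact_force: [5.4, 0.9, -3.2]
opening: 0.448
```

Call:
jog_arm:
  deltas:
    - [[0, 0, 0], [0, 0.001, 0], 0.2]
    - [[0, 0, 0], [0, 0.002, 0], 0.2]
    - [[0, 0, 0], [0, 0.003, 0], 0.2]
    - [[0, 0, 0], [0, 0.004, 0], 0.2]

```text
time: 8.75
eef_pos: [0.5544, -0.1279, 0.0624]
tcp_rot: [-0.536, 0.458, -0.462, 0.538]
contact_force: [3.1, 0.5, -2.4]
opening: 0.452
```

Call:
jog_arm:
  deltas:
    - [[0, 0, 0], [0, 0.001, 0.0005], 0.2]
    - [[0, 0, 0], [0, 0.002, 0.0005], 0.2]
    - [[0, 0, 0], [0, 0.003, 0.0005], 0.2]
    - [[0, 0, 0], [0, 0.004, 0.0005], 0.2]

```text
time: 9.08
eef_pos: [0.5545, -0.1277, 0.058]
tcp_rot: [-0.536, 0.459, -0.462, 0.537]
contact_force: [2.6, -0.3, -2.7]
opening: 0.453
```

Call:
jog_arm:
  deltas:
    - [[0, 0, 0], [0, 0.001, 0], 0.2]
    - [[0, 0, 0], [0, 0.002, 0], 0.2]
    - [[0, 0, 0], [0, 0.002, 0], 0.2]

```text
time: 9.33
eef_pos: [0.5543, -0.1278, 0.0567]
tcp_rot: [-0.537, 0.459, -0.461, 0.537]
contact_force: [-1.3, 1.1, 4.5]
opening: 0.451
```

The catches meet at TCP z≈0.0567 (axle ≈0.078), so home should be near 0.068. I'll press on gently.

Call:
jog_arm:
  deltas:
    - [[0, 0, 0], [0, 0.001, 0], 0.2]
    - [[0, 0, 0], [0, 0.0017, 0], 0.2]
    - [[0, 0, 0], [0, 0.0023, 0], 0.2]

```text
time: 9.58
eef_pos: [0.5544, -0.1279, 0.056]
tcp_rot: [-0.537, 0.459, -0.461, 0.537]
contact_force: [-4.0, 1.3, 7.5]
opening: 0.457
```

```bash
python3 goto.py .5528 -.1263 .046 0.155
```

```text
9.5833 [ 0.5544 -0.1279  0.056 ] [-0.4048  0.2646  1.9557 -0.001   0.9188 -0.5588] F [-4.0389  1.3169  7.534 ] op 0.45657337842902135
turn [-0.0017 -0.0004  0.002 ] shift [-0.0019  0.01   -0.0013]
```

Call:
jog_arm:
  deltas:
    - [[0, 0, 0], [0, 0.002, 0], 0.2]
    - [[0, 0, 0], [0, 0.0026, 0], 0.2]
    - [[0, 0, 0], [0, 0.0032, 0], 0.2]

```text
time: 9.83
eef_pos: [0.5544, -0.1282, 0.054]
tcp_rot: [0.537, -0.459, 0.461, -0.537]
contact_force: [-3.1, 0.8, 5.8]
opening: 0.449
```

Call:
jog_arm:
  deltas:
    - [[0, 0, 0], [0, 0.001, 0], 0.2]
    - [[0, 0, 0], [0, 0.0018, 0], 0.2]
    - [[0, 0, 0], [0, 0.0025, 0], 0.2]

```text
time: 10.08
eef_pos: [0.5544, -0.1285, 0.052]
tcp_rot: [0.538, -0.459, 0.461, -0.537]
contact_force: [-1.5, 0.8, 4.2]
opening: 0.449
```

Call:
jog_arm:
  deltas:
    - [[0, 0, 0], [0, 0.001, 0], 0.2]
    - [[0, 0, 0], [0, 0.0015, 0], 0.2]
    - [[0, 0, 0], [0, 0.002, 0], 0.2]

```text
time: 10.33
eef_pos: [0.5544, -0.1286, 0.0497]
tcp_rot: [0.538, -0.459, 0.461, -0.537]
contact_force: [-1.0, 0.5, 1.4]
opening: 0.45
```

Call:
jog_arm:
  deltas:
    - [[0, 0, 0], [0, 0.0007, 0], 0.2]
    - [[0, 0, 0], [0, 0.0012, 0], 0.2]
    - [[0, 0, 0], [0, 0.0015, 0], 0.2]

```text
time: 10.58
eef_pos: [0.5544, -0.1286, 0.0478]
tcp_rot: [0.538, -0.459, 0.461, -0.537]
contact_force: [-0.5, -0.7, 0.6]
opening: 0.45
```

Call:
jog_arm:
  deltas:
    - [[0, 0, 0], [0, 0.0007, 0], 0.2]
    - [[0, 0, 0], [0, 0.001, 0], 0.2]
    - [[0, 0, 0], [0, 0.001, 0], 0.2]

```text
time: 10.83
eef_pos: [0.5544, -0.1287, 0.0467]
tcp_rot: [0.538, -0.459, 0.461, -0.537]
contact_force: [0.0, -0.1, 0.6]
opening: 0.451
```

Call:
jog_arm:
  deltas:
    - [[0, 0, 0], [0, 0.0005, 0], 0.2]
    - [[0, 0, 0], [0, 0.001, 0], 0.2]
    - [[0, 0, 0], [0, 0.001, 0], 0.2]

```text
time: 11.08
eef_pos: [0.5544, -0.1287, 0.0461]
tcp_rot: [0.538, -0.459, 0.461, -0.537]
contact_force: [-1.3, 0.6, 4.6]
opening: 0.451
```

Call:
jog_arm:
  deltas:
    - [[0, 0, 0], [0, 0.0005, 0], 0.2]
    - [[0, 0, 0], [0, 0.001, 0], 0.2]
    - [[0, 0, 0], [0, 0.001, 0], 0.2]

```text
time: 11.33
eef_pos: [0.5544, -0.1287, 0.0458]
tcp_rot: [0.538, -0.459, 0.461, -0.537]
contact_force: [-2.0, -0.4, 6.4]
opening: 0.451
```

The force is rising at pad stiffness, so the roller has bottomed. I'll check level and height before letting go.

```bash
python3 - <<'E'
from plant import ctrl
import cv2,numpy as np
for n,(x,y,w,h,k) in(("top",(290,160,120,80,6)),("scene",(300,160,110,85,7))):
    c=ctrl.read_camera(n); np.savez(f"{n}5.npz",**c)
    cv2.imwrite(f"pics/{n}5.png",cv2.resize(c["pixels"][y:y+h,x:x+w],None,fx=k,fy=k,interpolation=cv2.INTER_CUBIC))
E
python3 fitr.py 5 .5544 -.1287 .067 .155
```

```text
x,z,yaw,tilt [0.5539 0.0662 0.1588 0.0014] n 443 tips 26 [0.09   0.0966] 15 [-0.103  -0.0999]
drum along [-0.0651  0.0728]
x,z,yaw,tilt [ 0.5523  0.0676  0.1451 -0.0175] n 19 tips 47 [0.0935 0.1082] 0 0
drum along [0.0319 0.0708]
```

View pics/scene5.png

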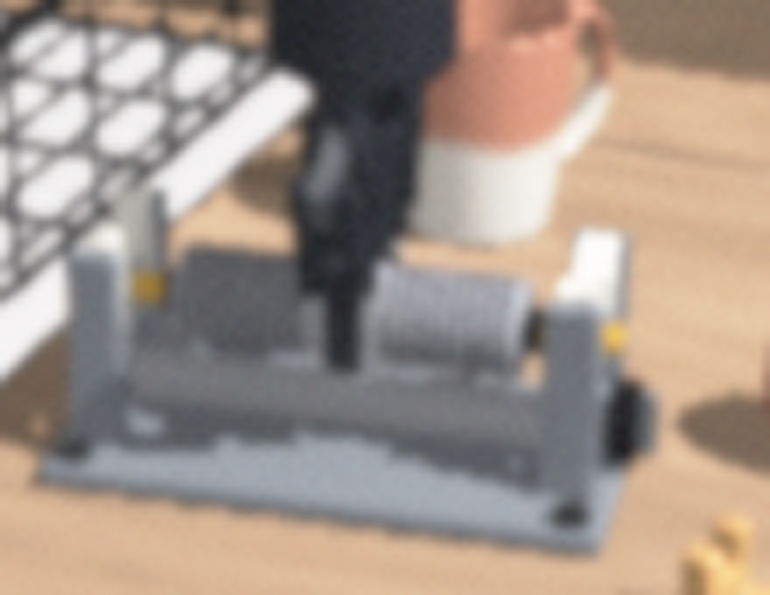

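The axle is level (tilt 0.0014 rad) with its centre at 0.066, and both brass tips are down in the blocks. I'll unload slightly, open and retreat straight up.

Call:
jog_arm:
  deltas:
    - [[0, 0, 0], [0, 0, 0], 0.4]
    - [[0, 0, 0], [0, 0, 0], 0.5]
    - [[0, 0, 0], [0, 0, 0], 0.6]
    - [[0, 0, 0], [0, 0, 0], 0.75]
    - [[0, 0, 0], [0, 0, 0], 0.9]
    - [[0, 0, 0], [0, 0, 0], 1]
    - [[0, 0, 0], [0, 0, 0], 1]
    - [[0, 0, 0], [0, 0, 0], 1]
  force: 20

```text
time: 12.1
eef_pos: [0.5544, -0.1287, 0.0457]
tcp_rot: [0.538, -0.459, 0.461, -0.537]
contact_force: [0.1, -0.3, 0.1]
opening: 0.999
```

```bash
python3 goto.py .5540 -.1280 .2 0.155
```

```text
12.1 [ 0.5544 -0.1287  0.0457] [-0.4052  0.2816  1.9573 -0.0029  0.9008 -0.5583] F [ 0.1283 -0.3467  0.0779] op 0.9986185745510614
turn [-0.0004 -0.0001  0.003 ] shift [-0.0003 -0.1543 -0.0003]
```

Call:
jog_arm:
  deltas:
    - [[0, 0, 0], [0, -0.01, 0], 1]
    - [[0, 0, 0], [0, -0.03, 0], 1]
    - [[0, 0, 0], [0, -0.06, 0], 1]
    - [[0, 0, 0], [0, -0.095, 0], 1]
    - [[0, 0, 0], [0, -0.13, 0], 1]
    - [[0, 0, 0], [0, -0.165, 0], 1]
    - [[0, 0, 0], [0, -0.2, 0], 1]
    - [[0, 0, 0], [0, -0.22, 0], 1]
    - [[0, 0, 0], [0, -0.22, 0], 1]

```text
time: 12.85
eef_pos: [0.5569, -0.1291, 0.2739]
tcp_rot: [-0.536, 0.454, -0.465, 0.538]
contact_force: [0.9, -0.9, 1.5]
opening: 1.004
```

Call:
jog_arm:
  deltas:
    - [[0, 0, 0], [0.04, 0, 0], 1]
    - [[0, 0, 0], [0.08, 0, 0], 1]
    - [[0, 0, 0], [0.12, 0, 0], 1]
    - [[0, 0, 0], [0.16, 0, 0], 1]
    - [[0, 0, 0], [0.2, 0, -0.03], 1]
    - [[0, 0, 0], [0.24, 0, -0.06], 1]
    - [[0, 0, 0], [0.25, 0, -0.08], 1]
    - [[0, 0, 0], [0.25, 0, -0.08], 1]

```text
time: 13.52
eef_pos: [0.512, -0.3933, 0.2738]
tcp_rot: [0.536, -0.457, 0.466, -0.536]
contact_force: [0.7, 0.2, -0.0]
opening: 1.004
```

```bash
python3 - <<'E'
from plant import ctrl
import cv2,numpy as np
s=ctrl.get_state();print(s["time"],s["eef_pos"],s["contact_force"])
for n,(x,y,w,h,k) in(("top",(290,160,115,80,6)),("scene",(300,160,110,85,7))):
    c=ctrl.read_camera(n); np.savez(f"{n}6.npz",**c)
    cv2.imwrite(f"pics/{n}6.png",cv2.resize(c["pixels"][y:y+h,x:x+w],None,fx=k,fy=k,interpolation=cv2.INTER_CUBIC))
E
python3 fitr.py 6 .5544 -.1287 .067 .155
```

```text
13.5167 [ 0.51204114 -0.39331066  0.27377116] [ 0.74685008  0.17158194 -0.04520679]
x,z,yaw,tilt [ 0.5539  0.0669  0.1588 -0.0048] n 457 tips 22 [0.0901 0.0969] 17 [-0.103  -0.0998]
drum along [-0.0652  0.0726]
x,z,yaw,tilt [ 0.5535  0.0665  0.1548 -0.0003] n 529 tips 50 [0.0946 0.1086] 40 [-0.104 -0.094]
drum along [-0.0845  0.0703]
```

View pics/scene6.png

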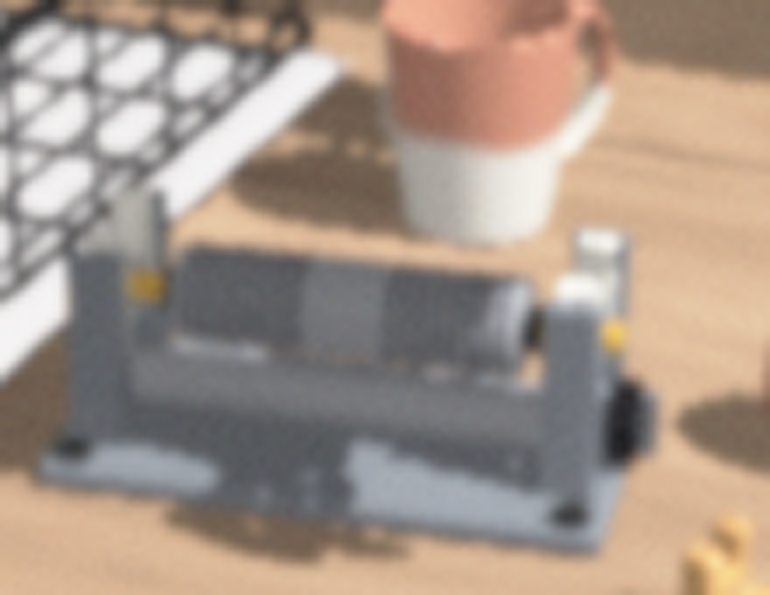

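View pics/top6.png

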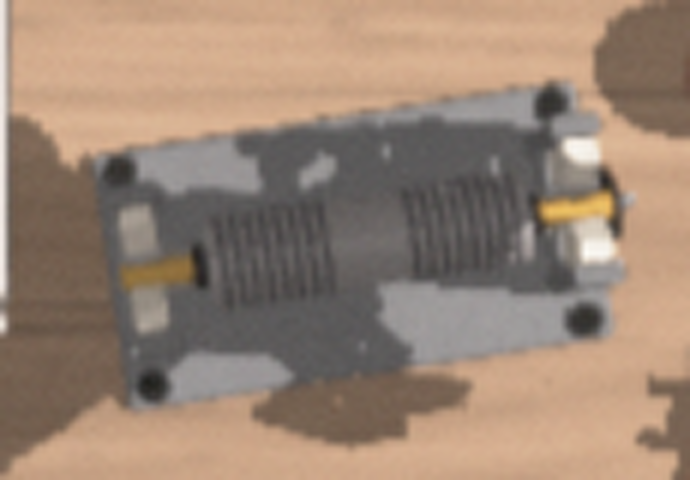

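```bash
python3 - <<'E'
from h import *
from plant import ctrl
a,b=load("top",0)["pixels"].astype(int),load("top",6)["pixels"].astype(int)
for n,(x0,x1,y0,y1) in dict(apple=(405,432,157,184),mug=(163,210,217,248),mill=(238,270,218,242)).items():
    print(n,abs(a-b)[y0:y1,x0:x1].mean().round(1))
ctrl.sign_off()
E
```

```text
apple 2.0
mug 7.2
mill 22.5
the job is handed in; nothing more can be done
```

```bash
python3 - <<'E'
from h import *
import cv2
a,b=load("top",0)["pixels"],load("top",6)["pixels"]
cv2.imwrite("pics/cmp.png",cv2.resize(np.vstack([i[205:260,150:290] for i in(a,b)]),None,fx=5,fy=5))
E
```

```text
(no output)
```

View pics/cmp.png

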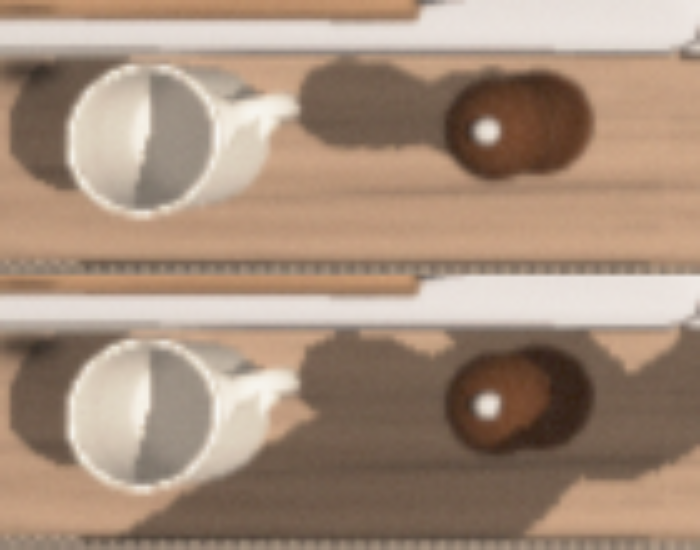

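The roller is seated in the dough roller and released, and the job is handed in. No verdict is reported, and the seat buttons can't be read directly, so "fully home" rests on the force and camera evidence below.

**What I did:** I gripped the roller by its ringless middle, lifted it straight up off the rest and lowered both axle ends into the slots in small steps. The spring catches took about 11 N beyond the roller's weight. Resistance then dropped and rose again at pad stiffness, so I stopped about 10 N above the free-hanging reading. I opened the jaws, lifted clear and moved aside. It took about 13.5 s of the 67 s.

**Last checks:**
- **Height:** after release the axle centre is at about 66.7 mm. The block tops, slot floor and catch contact put home at about 67–68 mm.
- **Level:** the two camera fits give a tilt of −0.0003 and −0.005 rad, within the 0.03 rad limit.
- **Alignment:** the axle is within about 0.004 rad of the slot line, and the roller's middle is a few mm at most from the stand's middle.
- **Other things on the worktop:** the apple, mug and pepper mill haven't moved. The image difference on the mill was high, but comparing the pictures after I had handed in showed only the arm's shadow.

**Disagreement:** two fits from the top camera, taken while the wrist blocked part of its view, gave tilts of 0.07 and −0.02 rad. I set them aside because the scene camera showed the roller level both times, and the final unobstructed top view agrees with it.

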